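# Open the flask press

### The arm

A 7-joint arm with a two-finger parallel gripper is mounted at the origin on a cart in front of the work surface, level with it; the furniture and walls round the work are solid. World frame = base frame: x ahead of the robot, y to its left, z up, the work surface at z = 0. Lengths are in m, angles in rad, forces in N, time in s.
With the tool pointing down it reaches from about 0.425 to 0.925 m from the base axis. Payload 6.8 kg.
Tool frame: the origin (TCP) lies on the centre line of the jaws, within the pads' length; the fingertips stand ctrl.tip_extent ahead of it and the grasp point (between the pads) lies 2 mm behind it (ctrl.tip_extent is the distance from the TCP to the fingertips, in m); z points along the fingers, y is the line along which they close (so a half turn about z gives the same grasp; the last joint's range is limited). The gripper opens to 85 mm and grips with 20 to 120 N. Pads are 22 mm wide; open, the fingers measure 114 mm over their backs; the gripper's body (76 mm by 85 mm) begins 54 mm behind the grasp point. The pads swing forward as they close: fully open they stand 13 mm farther back than shut.
Start: joints at [-1.315, 0.477, 0.022, 1.555, -0.011, 1.109, -0.083], TCP at [0.24, 0.631, 0.21] pointing down, gripper open.
Joint ranges: [-2.96, 2.96], [-0.34, 2.1], [-1.41, 1.46], [0.24, 2.44], [-1.37, 4.51], [0.17, 1.92], [-2.96, 2.96]. Speed limits (rad/s): [2.39, 2.39, 3.14, 3.14, 3.14, 3.14, 3.14].

### API

Orientations are given as a unit quaternion [x, y, z, w].
In Python, from workcell import get_obs, optics, workorder, ctrl gives the robot as it stands.
- The arm moves only by the tool drive_tool, never from a script. Its argument "targets" is one flat list of numbers, 6 for each row, row after row: the shift along the tool's x, y, z in m, then the turn, a rotation vector about the tool's x, y, z in degrees. In form: [x, y, z, wx, wy, wz, x, y, z, wx, wy, wz, ...]. A call has 1 to 20 rows; each row shifts and turns the commanded pose from where the row before left it, along the tool's axes as they then stand; what a row does not reach is not made up. A row lasts 1/10 s, in which the tool goes at most 50 mm and 8.59 degrees, less where a joint would pass 70% of its speed; a pose out of reach is approached as far as the arm can. A call with a gripper value outside its range is refused whole. "jaw" is the gripper command: -1 is shut, 1 is fully open, values between are in proportion, set as the call begins (left out, the last holds). The fingers move at their own pace and stop on an object; the grip force is fixed at half the most. Time passes only in rows, so rows that do not move let the fingers close. It gives the time, the measured TCP pose, the force, the opening and the grip force at its end, in the units of the state.
- get_obs(): the state, without advancing time (a new reading comes with each control period).
- optics.camera(name): name is "side" or "top"; returns (picture, depth): 400x640x3 uint8, red, green, blue; 400x640 float32, m along the optical axis (not along the pixel's ray), 0 where there is no reading.
- optics.camera_params(name): a dict with "camera_matrix" (3x3 intrinsics, pixels), "extrinsics" (4x4, takes a point from camera to world coordinates). Camera axes: x right, y down, z forward; pixel columns grow to the right and rows downward; lengths in m; the calibration is good to about 2 mm. A picture is of the moment at which its call begins. camera_params takes no time and is no camera call.
- workorder.close_job(): hands the job in; it is judged then, once.
The state is a dict: "t": time; "q": joint angles; "joint_velocities": joint speeds; "tau": joint torques, N m; "ee_pos": TCP position; "tcp_rot": TCP orientation; "force": force on the tool from outside, world axes, zero at the start; "wrist_torque": the same for the moment, N m; "width": finger opening in m; "gripper_force": force on a finger pad.
Only numpy, scipy, OpenCV 4.12 (cv2) and the standard library are available. Lean on these libraries where they do the work, as an engineer would, in place of code of your own. Each camera call takes 0.05 s, during which the arm holds its last target. There are 200 camera calls.

### The job

Open the flask press so that the flask can be taken out: loosen the wing nut by well over half a turn until its foot stands clear of the lips on the bar, swing the hinged eyebolt out of the slot and down to its stop, then swing the bar about a quarter turn away from you, clear of the flask. Leave the flask standing in its nest, and do not shift the mixing bowl, the jaw model, the roll of tape or the spatula.

Things in the scene. Friction and masses are not known exactly. Their poses are not given: they have to be found in the camera images.
- press: Flask press, screwed down: grey base plate 88 (x) x 204 (y) x 12 mm; origin at the centre of its underside, z up; heights below are from there. In its frame (mm): round post on the axis (0, 75), eyebolt axis and bar slot at (0, -75), flask nest at (0, 0); eyebolt pivot, a pin along x, at (0, -75, 24).
- wing_nut (a joint): Turn of the wing nut on the eyebolt (rad): 0 tight, grows counter-clockwise seen from above (loosening), stop at 5.5; starts at 0 to 0.5. It rises 18 mm per turn (2.87 mm/rad) and stays where left (0.06 N m to turn). Its round foot (28 mm across) sits behind the lips at the bar's end; the eyebolt swings out freely only when the nut stands at about 3.2 rad or more (4 is ample).
- wing_tip (a point): Near the outer end of one wing, 55 mm from the eyebolt's axis, 101 mm high when tight; turns and rises with the nut. The other wing is opposite (112 mm tip to tip). Wings 7 to 8 mm thick, hub 24 mm across. Tight, the wings span heights 90 to 111 mm, rising with the nut; the bar's top below them is at 85, the lips' at 91.
- eyebolt (a joint): Swing of the hinged eyebolt (rad): 0 upright in the slot, grows as it swings outward about its low pivot, its top moving towards -y of the press and down; stop at 1.15. The hinge is stiff (about 0.25 N m), so it must be pushed all the way; it stays where it is left.
- stud_end (a point): Centre of the eyebolt's top end: a collar 16 mm across and 6 high on a threaded shank 12 mm across. 114 mm from the pivot, 138 mm high when upright. The nut's wings stay below 127 mm.
- swing_bar (a joint): Swing of the pressure bar about the post's vertical axis (rad): 0 over the flask, slotted end round the eyebolt; grows as that end swings towards +x of the press (away from the robot), stop at 1.7. Stiff (0.15 N m), stays where left; the eyebolt in the slot blocks it. Bar 40 mm wide, 71 to 85 mm high, ends 170 mm from the post's axis.
- bar_end (a point): On the bar's top (height 85 mm) in the middle of the slot, 150 mm from the post's axis. The slot is 15 mm wide and open at the bar's end; two lips 6 mm high and 6 mm thick stand on the end, one either side of it.
- bar_boss (a point): Top of the round boss on the bar, 24 mm across, standing 20 mm above the bar's top, 75 mm from the post's axis, above the flask's centre when the bar is closed.
- flask: Round brass flask, 80 mm across, 51.5 mm high, 0.7 kg, loose in the nest (lugs 5 mm high) on the base plate; origin at the centre of its underside, at 12 mm height; its top is at 63.5 mm.
- rubber_bowl: bystander: green rubber mixing bowl, 126 mm across, 74 high (mm); origin at the centre of its underside
- plaster_cast: bystander: stone model of a lower jaw, 58x68x32 (mm); origin at the centre of its underside
- indicator_tape: bystander: roll of tape lying flat, 100 mm across, 25 high (mm); origin at the centre of its underside
- plaster_spatula: bystander: mixing spatula with a wooden grip, 221 long, 18 high, lying at the far edge (mm); origin at the centre of its underside
Not all that is in view belongs to the job. Of the things shaped like the flask, the brass one is meant.

How it is judged:
By the outcome, as a careful person would: the job done as asked, in the order asked, and still so for the second after the job is handed in, with the robot touching nothing.
It also fails if it takes over 67 s, if anything falls off the work surface, if the arm or the gripper's body presses on something with over 40 N, if the wrist force passes 120 N, or if a joint passes its speed limit or range.

## Working session

There is one attempt and no reset: what is moved stays moved. The work goes in short steps, Python scripts to look and compute and a tool call to move; the robot and the scene stay as the last step left them, time stands still between calls to the robot, and variables do not carry over. Pictures are saved under pics/ and viewed, at most 12 in all, crops included, and the job is handed in when it is done.

Besides the shell and the picture viewer there is one more tool, called by a JSON object that holds its "method" and its "body". drive_tool: Moves the arm, as the interface text tells. Its arguments: {"type":"object","properties":{"targets":{"type":"array"},"jaw":{"type":"number"}},"required":["targets"]}

```bash
mkdir -p pics; ls; python3 - <<'E'
from workcell import get_obs, optics, ctrl
import cv2,numpy as np
for n in("top","side"):
    p,d=optics.camera(n); cv2.imwrite(f"pics/{n}0.png",p[:,:,::-1]); np.save(f"pics/{n}0.npy",d)
    c=optics.camera_params(n); print(n,np.round(c["camera_matrix"],1).tolist(),np.round(c["extrinsics"],3).tolist())
o=get_obs();print(o,ctrl.tip_extent)
E
```

```text
pics
top [[430.6, 0.0, 312.8], [0.0, 430.6, 198.8], [0.0, 0.0, 1.0]] [[0.02, -0.998, 0.065, 0.436], [-1.0, -0.021, -0.007, 0.133], [0.008, -0.065, -0.998, 1.143], [0.0, 0.0, 0.0, 1.0]]
side [[393.6, 0.0, 326.3], [0.0, 393.6, 199.7], [0.0, 0.0, 1.0]] [[0.849, -0.304, 0.432, 0.143], [-0.528, -0.479, 0.702, -0.461], [-0.006, -0.824, -0.567, 0.593], [0.0, 0.0, 0.0, 1.0]]
{'t': 0.1, 'q': array([-1.31508802,  0.47769076,  0.02233561,  1.55632835, -0.01149706,
        1.10929242, -0.08307429]), 'joint_velocities': array([ 1.79313802e-03, -2.23383893e-03,  9.70859957e-05, -2.18101108e-03,
       -2.66692846e-04,  6.65562580e-04, -7.46547112e-04]), 'tau': array([ 4.35507274e-03, -5.97751629e+01,  1.61359034e+00, -2.81951487e+01,
        1.28138877e-02,  5.12026323e-03,  8.02646696e-06]), 'ee_pos': array([0.24000077, 0.63030158, 0.20945094]), 'tcp_rot': array([ 1.80876247e-01,  9.83505542e-01, -7.90568138e-04, -8.76174006e-05]), 'force': array([ 0.4152861 , -1.21609926, -0.27294028]), 'wrist_torque': array([-0.01883708, -0.03123867,  0.01132042]), 'gripper_force': 0.0, 'width': 0.08575737924166874} 0.017
```

View pics/top0.png

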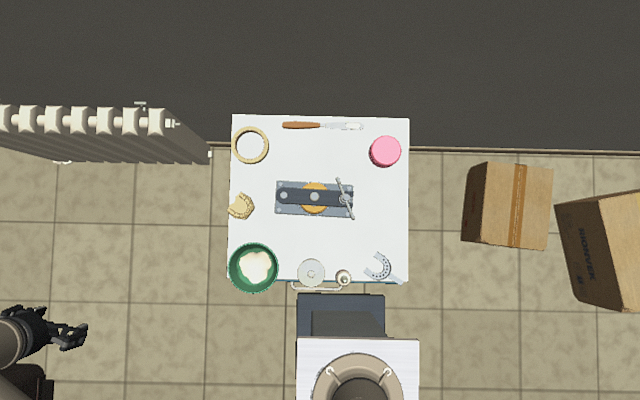

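View pics/side0.png

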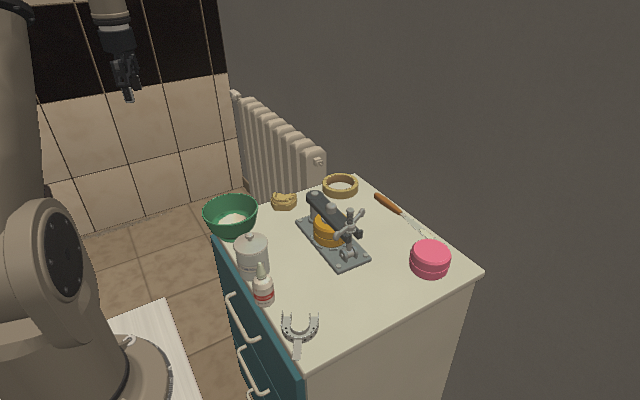

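The top view shows the press at (276–354, 180–218). Its post is on the left at (282,197), the boss at (314,196), and the wing nut at (345,199) with wings running from (338,180) to (352,217). There are two flask-like things: the brass one under the bar at (314,198), which matches the description and sits in the press, and a pink one at (385,151), which is a decoy.

```bash
cat > h.py <<'E'
import numpy as np,cv2
from workcell import optics,get_obs
from scipy.spatial.transform import Rotation as R
def cloud(n,d):
    c=optics.camera_params(n);K=c["camera_matrix"];T=c["extrinsics"]
    v,u=np.mgrid[:d.shape[0],:d.shape[1]]
    P=np.stack([(u-K[0,2])/K[0,0]*d,(v-K[1,2])/K[1,1]*d,d],-1)
    W=P@T[:3,:3].T+T[:3,3]; W[d==0]=np.nan
    return W
E
python3 - <<'E'
from h import *
d=np.load("pics/top0.npy");W=cloud("top",d)
print("table",np.nanmedian(W[240:250,300:340,2]))
print("boss",W[196,314],"post",W[197,282], "nut",W[199,345])
# base plate fit
sub=W[170:230,262:365].reshape(-1,3)
m=(abs(sub[:,2]-0.012)<.004)
r=cv2.minAreaRect(sub[m][:,:2].astype(np.float32)*1000);print("plate z12",m.sum(),r)
m=(sub[:,2]>.066)&(sub[:,2]<.092); r=cv2.minAreaRect(sub[m][:,:2].astype(np.float32)*1000);print("bar",r)
def pts(lo,hi):
    m=(sub[:,2]>lo)&(sub[:,2]<hi);return sub[m]
print("boss pts",pts(.099,.112).round(3)[:60].tolist())
print("hi",pts(.112,.2).round(3).tolist())
im=cv2.imread("pics/top0.png")[165:235,265:370];a=cv2.resize(im,None,fx=7,fy=7,interpolation=cv2.INTER_CUBIC)
im=cv2.imread("pics/side0.png")[180:280,290:380];b=cv2.resize(im,None,fx=6,fy=6,interpolation=cv2.INTER_CUBIC)
cv2.imwrite("pics/c1.png",a);cv2.imwrite("pics/c2.png",b)
E
```

```text
table -0.00028910697749773284
boss [0.51007078 0.12255765 0.10295231] post [0.50701299 0.20084638 0.0886303 ] nut [0.50204294 0.05020738 0.13776208]
plate z12 869 ((510.78778076171875, 123.2403564453125), (203.2798614501953, 88.8765869140625), 87.8006362915039)
bar ((508.9745178222656, 122.84268951416016), (68.15925598144531, 188.6252899169922), 7.734421730041504)
boss pts [[0.557, 0.07, 0.108], [0.557, 0.068, 0.106], [0.557, 0.065, 0.106], [0.554, 0.07, 0.107], [0.555, 0.068, 0.104], [0.554, 0.066, 0.111], [0.552, 0.07, 0.108], [0.552, 0.068, 0.111], [0.552, 0.066, 0.11], [0.552, 0.063, 0.111], [0.55, 0.07, 0.107], [0.549, 0.068, 0.111], [0.549, 0.063, 0.112], [0.547, 0.068, 0.112], [0.547, 0.065, 0.107], [0.548, 0.063, 0.104], [0.545, 0.068, 0.107], [0.545, 0.065, 0.111], [0.545, 0.063, 0.107], [0.545, 0.06, 0.106], [0.543, 0.067, 0.103], [0.542, 0.065, 0.107], [0.542, 0.063, 0.108], [0.543, 0.06, 0.105], [0.54, 0.065, 0.105], [0.541, 0.062, 0.102], [0.541, 0.06, 0.102], [0.538, 0.063, 0.108], [0.538, 0.06, 0.106], [0.538, 0.058, 0.104], [0.536, 0.062, 0.104], [0.536, 0.06, 0.102],
[... 907 characters left out ...]
0.509, 0.053, 0.139], [0.509, 0.05, 0.138], [0.509, 0.048, 0.138], [0.509, 0.045, 0.135], [0.509, 0.044, 0.143], [0.506, 0.055, 0.14], [0.507, 0.053, 0.138], [0.507, 0.05, 0.138], [0.507, 0.048, 0.137], [0.507, 0.045, 0.136], [0.507, 0.043, 0.136], [0.507, 0.041, 0.137], [0.504, 0.055, 0.138], [0.504, 0.053, 0.139], [0.505, 0.05, 0.133], [0.504, 0.048, 0.142], [0.504, 0.046, 0.139], [0.505, 0.043, 0.137], [0.503, 0.054, 0.122], [0.502, 0.052, 0.137], [0.502, 0.05, 0.138], [0.502, 0.048, 0.135], [0.502, 0.046, 0.138], [0.502, 0.043, 0.135], [0.5, 0.05, 0.135], [0.5, 0.048, 0.134], [0.47, 0.031, 0.114], [0.468, 0.028, 0.112], [0.466, 0.033, 0.113], [0.466, 0.031, 0.114], [0.466, 0.028, 0.112]]
```

View pics/c1.png

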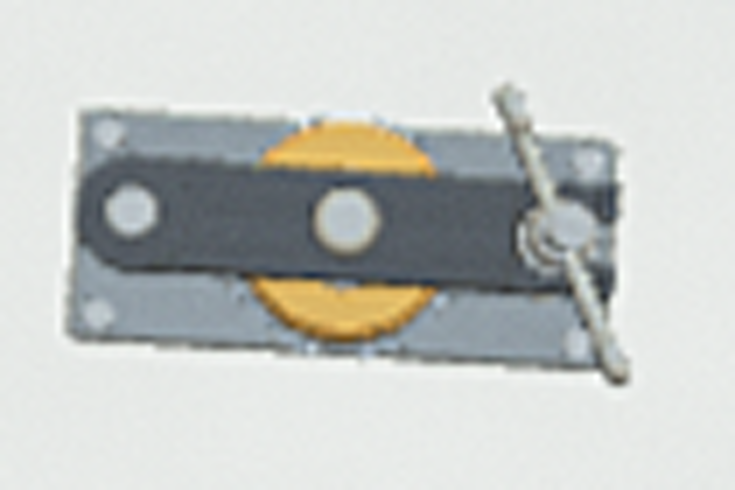

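View pics/c2.png

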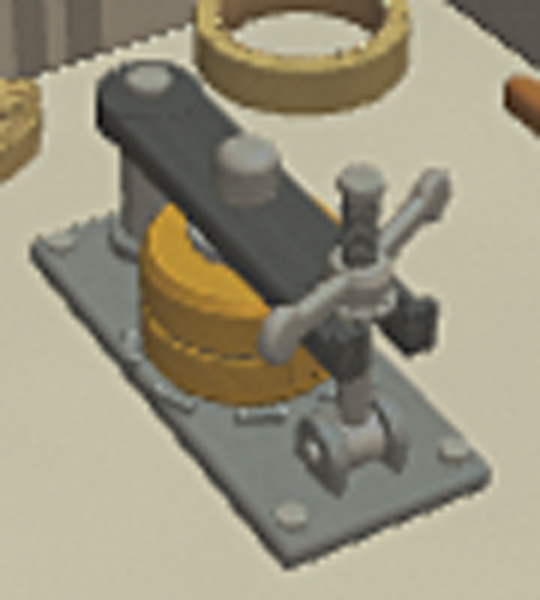

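The crops confirm the brass flask in its nest under the bar. The stud is at about crop 1 (568,222), and the wings run from (505,95) to (620,375).

My estimates:
- **Press centre:** (0.5105, 0.123), with a yaw of about -2.2°.
- **Eyebolt axis:** (0.508, 0.0485). The stud top measures 0.138 high, as specified.
- **Wing line:** about 21° from +x.

I'll move above the nut.

{"method": "drive_tool", "body": {"targets": [-0.0286,-0.028,0,0,0,0,-0.0286,-0.028,0,0,0,0,-0.0286,-0.028,0,0,0,0,-0.0286,-0.028,0,0,0,0,-0.0286,-0.028,0,0,0,0,-0.0286,-0.028,0,0,0,0,-0.0286,-0.028,0,0,0,0,-0.0286,-0.028,0,0,0,0,-0.0286,-0.028,0,0,0,0,-0.0286,-0.028,0,0,0,0,-0.0286,-0.028,0,0,0,0,-0.0286,-0.028,0,0,0,0,-0.0286,-0.028,0,0,0,0,-0.0286,-0.028,0,0,0,0,-0.0286,-0.028,0,0,0,0,-0.0286,-0.028,0,0,0,0], "jaw": 0.3}}

```text
t: 1.7
ee_pos: [0.5086, 0.0478, 0.2102]
tcp_rot: [0.181, 0.984, 0.0, -0.0]
force: [0.4, 0.5, 0.1]
width: 0.0556
gripper_force: 0.0
```

{"method": "drive_tool", "body": {"targets": [0,0,0,0,0,8.5,0,0,0,0,0,8.5,0,0,0,0,0,8.5,0,0,0,0,0,8.5,0,0,0,0,0,8.5,0,0,0,0,0,8.5,0,0,0,0,0,8.5,0,0,0,0,0,8.5,0,0,0,0,0,8.5,0,0,0,0,0,8.5,0,0,0,0,0,8.5,0,0,0,0,0,8.5,0,0,0,0,0,8.5,0,0,0,0,0,8.5,0,0,0,0,0,8.5,0,0,0,0,0,8.5,0,0,0,0,0,0,0,0,0,0,0,0]}}

```text
t: 3.5
ee_pos: [0.5082, 0.0494, 0.2101]
tcp_rot: [0.979, 0.203, -0.0, 0.0]
force: [-0.5, 0.7, -0.0]
width: 0.0551
gripper_force: 0.0
```

```bash
cat >> h.py <<'E'
def st(goal=None):
    o=get_obs();M=R.from_quat(o["tcp_rot"]).as_matrix()
    print("t",o["t"],"p",o["ee_pos"].round(4),"yaw_y",np.degrees(np.arctan2(M[1,1],M[0,1])).round(1),"z",M[:,2].round(3),"q",o["q"].round(2),"F",o["force"].round(1),"w",round(o["width"],4))
    if goal is not None: print("tool shift",(M.T@(np.array(goal)-o["ee_pos"])).round(4))
E
python3 -c "
from h import *
st([0.5075,0.0485,0.112])"
```

```text
t 3.5 p [0.5082 0.0494 0.2101] yaw_y -66.6 z [-0. -0. -1.] q [-0.84  0.24  0.73  1.98 -0.19  0.99 -1.17] F [-0.5  0.7 -0. ] w 0.0551
tool shift [-0.0009  0.0006  0.0981]
```

{"method": "drive_tool", "body": {"targets": [-0.001,0.0005,0.02,0,0,2,0,0,0.02,0,0,0,0,0,0.02,0,0,0,0,0,0.018,0,0,0,0,0,0.012,0,0,0,0,0,0.006,0,0,0,0,0,0,0,0,0]}}

```text
t: 4.2
ee_pos: [0.5074, 0.0483, 0.1139]
tcp_rot: [0.983, 0.184, -0.001, 0.0]
force: [-0.6, 0.2, 0.0]
width: 0.0555
gripper_force: 0.0
```

{"method": "drive_tool", "body": {"targets": [0,0,0,0,0,0,0,0,0,0,0,0,0,0,0,0,0,0,0,0,0,0,0,0,0,0,0,0,0,0,0,0,0,0,0,0], "jaw": -1}}

```text
t: 4.8
ee_pos: [0.5086, 0.0479, 0.1152]
tcp_rot: [0.983, 0.183, 0.001, 0.0]
force: [0.1, -2.4, 5.6]
width: 0.01
gripper_force: 58.7
```

```bash
python3 -c "
from h import *
st([0.5075,0.0485,0.114])
p,d=optics.camera('side');cv2.imwrite('pics/s1.png',cv2.resize(p[130:290,270:400,::-1],None,fx=4,fy=3.7,interpolation=cv2.INTER_CUBIC))"
```

```text
t 4.8 p [0.5086 0.0479 0.1152] yaw_y -68.9 z [ 0.002 -0.    -1.   ] q [-0.75  0.39  0.67  2.07 -0.34  0.79 -1.08] F [ 0.1 -2.4  5.6] w 0.01
tool shift [-0.0008 -0.0009  0.0012]
```

View pics/s1.png

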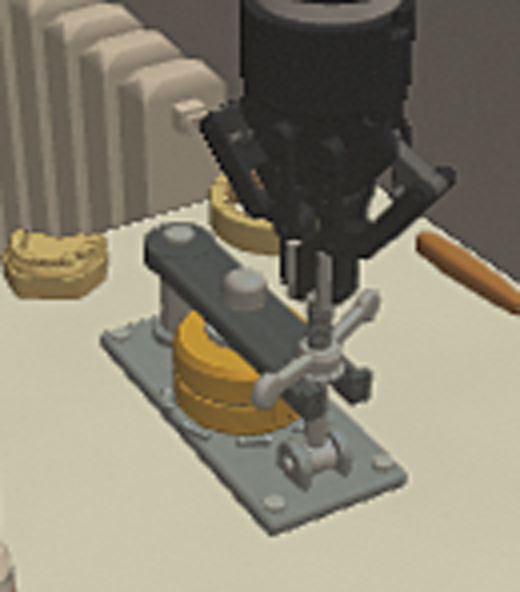

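The fingers closed to 10 mm on the threaded shank at crop (325,285), which is above the hub at (322,358), so gripping the hub isn't practical. Instead I'll open the fingers and push both wings with the pads as a couple.

{"method": "drive_tool", "body": {"targets": [0,0,0,0,0,0,0,0,0,0,0,0,0,0,0,0,0,0,0,0,0,0,0,0,0,0,0.003,0,0,0], "jaw": 0.65}}

```text
t: 5.35
ee_pos: [0.5078, 0.0487, 0.1114]
tcp_rot: [0.983, 0.184, 0.0, -0.0]
force: [0.1, -0.3, 0.4]
width: 0.0707
gripper_force: 0.0
```

{"method": "drive_tool", "body": {"targets": [0,0,0,0,0,-8,0,0,0,0,0,-8,0,0,0,0,0,-8,0,0,0,0,0,-8,0,0,0,0,0,-8,0,0,0,0,0,-8,0,0,0,0,0,-8,0,0,0,0,0,-8,0,0,0,0,0,-8,0,0,0,0,0,-8,0,0,-0.0003,0,0,-8,0,0,-0.0003,0,0,-8,0,0,0,0,0,0]}}

```text
t: 6.65
ee_pos: [0.5076, 0.0484, 0.1117]
tcp_rot: [0.521, 0.854, 0.0, -0.0]
force: [-0.4, -0.0, 0.6]
width: 0.0703
gripper_force: 0.0
```

```bash
cat >> h.py <<'E'
def wing(name):
    p,d=optics.camera('top');cv2.imwrite(f'pics/{name}.png',cv2.resize(p[165:235,300:390,::-1],None,fx=7,fy=7,interpolation=cv2.INTER_CUBIC))
    p,d=optics.camera('side');cv2.imwrite(f'pics/{name}s.png',cv2.resize(p[150:290,290:410,::-1],None,fx=4,fy=4,interpolation=cv2.INTER_CUBIC))
    a=cv2.imread(f'pics/{name}.png');b=cv2.imread(f'pics/{name}s.png');h=560
    b=cv2.resize(b,(320,373));a=cv2.resize(a,(480,373));cv2.imwrite(f'pics/{name}j.png',np.hstack([a,b]))
E
python3 -c "
from h import *
st([0.5075,0.0485,0.110]); wing('w1')"
```

```text
t 6.65 p [0.5076 0.0484 0.1117] yaw_y 27.2 z [-0.  0. -1.] q [-0.43  0.34  0.25  2.05 -0.12  0.76  0.37] F [-0.4 -0.   0.6] w 0.0703
tool shift [ 0.0001 -0.      0.0017]
```

View pics/w1j.png

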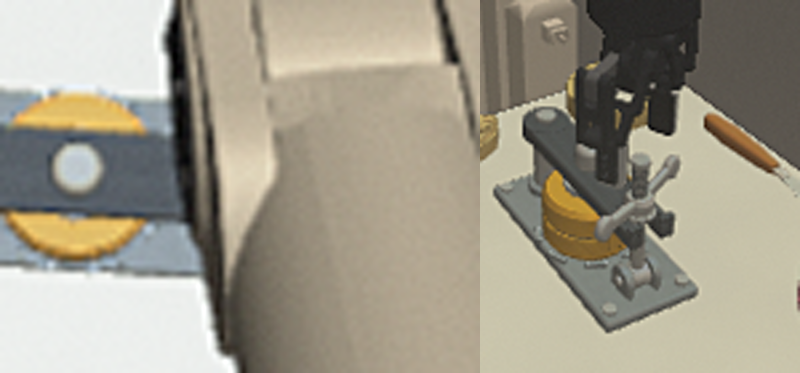

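```bash
python3 -c "
from h import *
c=optics.camera_params('side');T=np.linalg.inv(c['extrinsics']);K=c['camera_matrix']
o=get_obs();M=R.from_quat(o['tcp_rot']).as_matrix()
for P in [(.5075,.0485,.138),(.5075,.0485,.1),o['ee_pos'],o['ee_pos']+M@[0,.04,.017],o['ee_pos']+M@[0,-.04,.017]]:
    q=T[:3,:3]@P+T[:3,3];q=K@q;u,v=q[:2]/q[2];print(np.round(P,3),(u-290)*320/120+480,(v-150)*373/140)
p,d=optics.camera('side');W=cloud('side',d)[150:290,290:410]
for (x,y) in [(607,165),(603,150),(660,125),(640,160),(603,228)]:
    print((x,y),W[int(y*140/373),int((x-480)*120/320)].round(3))
"
```

```text
[0.507 0.048 0.138] 636.2532864200215 159.4989641212179
[0.507 0.048 0.1  ] 634.9624275729028 200.08508650394452
[0.508 0.048 0.112] 635.5678567042952 187.85146596888234
[0.543 0.066 0.095] 659.3836207000332 178.32319895733247
[0.472 0.03  0.095] 608.8212143805123 234.86775219777618
(607, 165) [0.465 0.026 0.166]
(603, 150) [0.453 0.011 0.19 ]
(660, 125) [0.538 0.064 0.151]
(640, 160) [0.508 0.044 0.14 ]
(603, 228) [0.463 0.025 0.111]
```

```bash
python3 -c "
from h import *
o=get_obs();M=R.from_quat(o['tcp_rot']).as_matrix()
p,d=optics.camera('side');W=cloud('side',d);L=(W-o['ee_pos'])@M
m=(abs(L[...,0])<.06)&(abs(L[...,1])<.075)&(W[...,2]>.088)&(W[...,2]<.26)
for lo in np.arange(.088,.26,.008):
    k=m&(W[...,2]>=lo)&(W[...,2]<lo+.008)
    l=L[k]; c=p[k].mean(0).round() if k.any() else None
    if k.any(): print(round(lo,3),k.sum(),'x',np.percentile(l[:,0],[5,95]).round(3),'y',np.percentile(l[:,1],[5,25,50,75,95]).round(3),c)
"
```

```text
0.088 88 x [-0.025  0.055] y [-0.022 -0.014 -0.005  0.004  0.03 ] [99. 98. 91.]
0.096 112 x [-0.012  0.057] y [-0.05  -0.018 -0.004  0.029  0.045] [112. 108.  99.]
0.104 154 x [-0.009  0.006] y [-0.051 -0.026 -0.002  0.03   0.049] [134. 133. 123.]
0.112 36 x [-0.007  0.004] y [-0.047 -0.043 -0.003  0.001  0.048] [111. 109. 102.]
0.12 19 x [-0.008  0.002] y [-0.004 -0.003 -0.002 -0.001  0.001] [77. 76. 71.]
0.128 17 x [-0.008  0.002] y [-0.004 -0.003 -0.002 -0.001  0.003] [89. 87. 80.]
0.136 52 x [-0.008  0.006] y [-0.042 -0.004 -0.     0.004  0.036] [122. 121. 112.]
0.144 55 x [-0.011  0.009] y [-0.047 -0.041  0.034  0.035  0.036] [60. 58. 54.]
0.152 77 x [-0.011  0.008] y [-0.049 -0.047 -0.038  0.035  0.037] [59. 58. 53.]
0.16 83 x [-0.011  0.008] y [-0.049 -0.047 -0.036  0.035  0.037] [60. 59. 54.]
0.168 80 x [-0.011  0.009] y [-0.049 -0.047 -0.036  0.035  0.038] [63. 61. 56.]
0.176 57 x [-0.012  0.007] y [-0.046  0.033  0.036  0.038  0.041] [68. 67. 62.]
0.184 75 x [-0.013  0.004] y [-0.066 -0.047  0.034  0.038  0.057] [48. 46. 43.]
0.192 137 x [-0.013  0.009] y [-0.068 -0.066 -0.058 -0.035  0.059] [49. 48. 45.]
0.2 108 x [-0.017  0.009] y [-0.068 -0.063 -0.038  0.026  0.06 ] [47. 46. 43.]
0.208 149 x [-0.017  0.008] y [-0.068 -0.066 -0.034  0.015  0.056] [46. 45. 42.]
0.216 158 x [-0.017  0.007] y [-0.068 -0.066 -0.029  0.016  0.058] [45. 44. 42.]
0.224 139 x [-0.019  0.009] y [-0.069 -0.067 -0.03  -0.014  0.058] [47. 45. 43.]
0.232 174 x [-0.02   0.009] y [-0.069 -0.067 -0.03  -0.011  0.014] [48. 47. 44.]
0.24 228 x [-0.016  0.008] y [-0.068 -0.064 -0.045 -0.029  0.01 ] [60. 58. 56.]
0.248 68 x [-0.011  0.007] y [-0.04  -0.038 -0.037 -0.031 -0.019] [43. 42. 40.]
0.256 24 x [-0.01   0.008] y [-0.038 -0.037 -0.037 -0.036 -0.028] [41. 40. 38.]
```

```bash
python3 -c "
import cv2
from h import *
p,d=optics.camera('side');cv2.imwrite('pics/z1.png',cv2.resize(p[140:250,300:410,::-1],None,fx=5.4,fy=5.4,interpolation=cv2.INTER_CUBIC))"
```

```text
(no output)
```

View pics/z1.png

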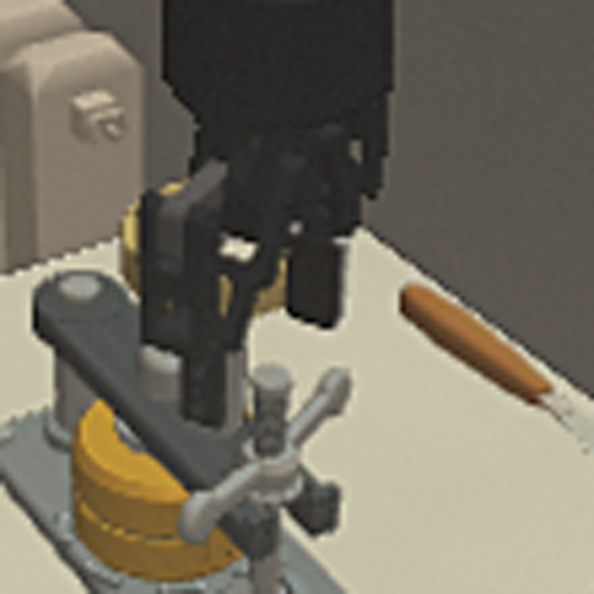

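The picture shows the real fingertips at z≈0.139, with the near tip at crop (205,430), level with the stud top at (270,375). That is about 40 mm higher than the reported TCP suggests, so I'll trust the camera. I'll back off to a spot behind the wings and lower, watching the force.

{"method": "drive_tool", "body": {"targets": [0,0,0,0,0,8,0,0,0,0,0,8,0,0,0,0,0,8,0,0,0,0,0,8,0,0,0,0,0,4,0,0,0.01,0,0,0,0,0,0.01,0,0,0,0,0,0.008,0,0,0,0,0,0,0,0,0]}}

```text
t: 7.8
ee_pos: [0.5064, 0.0482, 0.0822]
tcp_rot: [0.759, 0.651, -0.001, -0.001]
force: [-0.5, -0.7, 0.1]
width: 0.0703
gripper_force: 0.0
```

```bash
cat >> h.py <<'E'
def prof(n='side'):
    o=get_obs();M=R.from_quat(o['tcp_rot']).as_matrix()
    p,d=optics.camera(n);W=cloud(n,d);L=(W-o['ee_pos'])@M
    for s in (1,-1):
        m=(abs(L[...,0])<.012)&(L[...,1]*s>.03)&(L[...,1]*s<.055)&(p.sum(-1)<240)&(W[...,2]<.2)&(W[...,2]>.08)
        if m.any(): print('finger',s,'n',m.sum(),'lowest z',np.sort(W[...,2][m])[:8].round(3))
def wang():
    p,d=optics.camera('side');W=cloud('side',d)
    r=W[...,:2]-[.5075,.0485];rr=np.hypot(r[...,0],r[...,1])
    m=(rr>.035)&(rr<.06)&(W[...,2]>.092)&(W[...,2]<.135)&(p.sum(-1)>270)
    m[:, :]&=~((W[...,1]>.10))
    for s in (0,):
        a=np.degrees(np.arctan2(r[...,1],r[...,0]))[m]
        h,e=np.histogram(a,np.arange(-180,181,10));print('wing ang',[(int(e[i]),int(h[i]),round(float(np.median(W[...,2][m][(a>=e[i])&(a<e[i]+10)])),3)) for i in range(36) if h[i]>2])
E
python3 -c "
from h import *
st([0.5075,0.0485,0.08]);prof();wang()"
```

```text
t 7.8 p [0.5064 0.0482 0.0822] yaw_y -8.8 z [-0.003 -0.001 -1.   ] q [-0.52  0.4   0.38  2.08 -0.22  0.7  -0.16] F [-0.5 -0.7  0.1] w 0.0703
tool shift [0.0004 0.001  0.0022]
finger 1 n 202 lowest z [0.114 0.114 0.114 0.115 0.115 0.115 0.115 0.117]
finger -1 n 251 lowest z [0.114 0.117 0.117 0.119 0.12  0.12  0.12  0.121]
wing ang [(-180, 22, 0.125), (-160, 52, 0.107), (-30, 15, 0.126), (10, 16, 0.106), (20, 11, 0.11)]
```

{"method": "drive_tool", "body": {"targets": [0.0005,0.001,0.006,0,0,0,0,0,0.006,0,0,0,0,0,0.002,0,0,0,0,0,0,0,0,0]}}

```text
t: 8.3
ee_pos: [0.5084, 0.0488, 0.0695]
tcp_rot: [0.76, 0.65, -0.0, -0.0]
force: [-0.1, -0.0, 0.2]
width: 0.0705
gripper_force: 0.0
```

```bash
python3 -c "
from h import *
st([0.5075,0.0485,0.068]);prof();wang()"
```

```text
t 8.3 p [0.5084 0.0488 0.0695] yaw_y -8.8 z [-0.001 -0.    -1.   ] q [-0.51  0.42  0.37  2.08 -0.24  0.68 -0.15] F [-0.1 -0.   0.2] w 0.0705
tool shift [-0.0004 -0.0009  0.0015]
finger 1 n 239 lowest z [0.1   0.101 0.101 0.102 0.103 0.103 0.104 0.104]
finger -1 n 293 lowest z [0.102 0.107 0.107 0.107 0.108 0.108 0.109 0.11 ]
wing ang [(-180, 27, 0.118), (-160, 49, 0.109), (-150, 5, 0.104), (-30, 23, 0.119), (-20, 6, 0.124), (10, 16, 0.106), (20, 12, 0.11)]
```

{"method": "drive_tool", "body": {"targets": [0,-0.0005,0.002,0,0,-8,0,0,0,0,0,-8,0,0,-0.0003,0,0,-8,0,0,-0.0003,0,0,-8,0,0,-0.0003,0,0,-8,0,0,-0.0003,0,0,-8,0,0,-0.0003,0,0,-8,0,0,-0.0003,0,0,-8,0,0,-0.0003,0,0,-8,0,0,0,0,0,0]}}

```text
t: 9.4
ee_pos: [0.509, 0.0483, 0.0705]
tcp_rot: [0.232, 0.973, 0.0, 0.001]
force: [-0.3, -0.6, 1.2]
width: 0.0702
gripper_force: 0.6
```

```bash
python3 -c "
from h import *
st([0.5075,0.0485,0.069]);wang()"
```

```text
t 9.4 p [0.509  0.0483 0.0705] yaw_y 63.2 z [ 0.002  0.    -1.   ] q [-0.26  0.4   0.05  2.07 -0.03  0.68  0.91] F [-0.3 -0.6  1.2] w 0.0702
tool shift [ 0.0015 -0.0005  0.0015]
wing ang [(-130, 19, 0.118), (-110, 10, 0.116), (-100, 18, 0.113), (-90, 20, 0.114), (70, 4, 0.111), (80, 24, 0.113)]
```

{"method": "drive_tool", "body": {"targets": [0,0,-0.0004,0,0,-8,0,0,-0.0004,0,0,-8,0,0,-0.0004,0,0,-8,0,0,-0.0004,0,0,-8,0,0,-0.0004,0,0,-8,0,0,-0.0004,0,0,-8,0,0,-0.0004,0,0,-8,0,0,-0.0004,0,0,-8,0,0,-0.0004,0,0,-8,0,0,-0.0004,0,0,-8,0,0,-0.0004,0,0,-8,0,0,-0.0004,0,0,-8,0,0,0,0,0,0]}}

```text
t: 10.75
ee_pos: [0.5082, 0.049, 0.0748]
tcp_rot: [-0.567, 0.824, 0.0, -0.0]
force: [0.3, 0.8, 0.5]
width: 0.0705
gripper_force: 0.0
```

```bash
python3 -c "
from h import *
st([0.5075,0.0485,0.069]);wang()"
```

```text
t 10.75 p [0.5082 0.049  0.0748] yaw_y 159.0 z [-0.  0. -1.] q [ 0.07  0.42 -0.35  2.04  0.21  0.72  2.36] F [0.3 0.8 0.5] w 0.0705
tool shift [0.0007 0.0005 0.0058]
wing ang [(-180, 63, 0.114), (-40, 22, 0.123), (-30, 6, 0.122), (-10, 4, 0.113), (0, 3, 0.115), (170, 22, 0.126)]
```

{"method": "drive_tool", "body": {"targets": [0,0,-0.0004,0,0,-8,0,0,-0.0004,0,0,-8,0,0,-0.0004,0,0,-8,0,0,0,0,0,8,0,0,-0.02,0,0,0,0,0,-0.02,0,0,0,0,0,0,0,0,0]}}

```text
t: 11.5
ee_pos: [0.5097, 0.0497, 0.118]
tcp_rot: [-0.675, 0.738, -0.001, 0.002]
force: [0.5, 0.6, -0.4]
width: 0.0707
gripper_force: 0.0
```

{"method": "drive_tool", "body": {"targets": [0,0,0,0,0,8.5,0,0,0,0,0,8.5,0,0,0,0,0,8.5,0,0,0,0,0,8.5,0,0,0,0,0,8.5,0,0,0,0,0,8.5,0,0,0,0,0,8.5,0,0,0,0,0,8.5,0,0,0,0,0,8.5,0,0,0,0,0,8.5,0,0,0,0,0,8.5,0,0,0,0,0,8.5,0,0,0,0,0,8.5,0,0,0,0,0,8.5,0,0,0,0,0,8.5,0,0,0,0,0,8.5,0,0,0,0,0,8.5,0,0,0,0,0,8.5,0,0,0,0,0,8.5,0,0,0,0,0,8.5]}}

```text
t: 13.5
ee_pos: [0.5076, 0.049, 0.1152]
tcp_rot: [0.678, 0.735, -0.001, -0.0]
force: [1.0, 0.6, -0.5]
width: 0.0704
gripper_force: 0.0
```

```bash
python3 -c "
from h import *
st([0.5075,0.0485,0.077]);wang();prof()"
```

```text
t 13.5 p [0.5076 0.049  0.1152] yaw_y 4.6 z [-0.001 -0.    -1.   ] q [-0.37  0.33  0.18  2.04 -0.08  0.77 -0.06] F [ 1.   0.6 -0.5] w 0.0704
tool shift [-0.0005 -0.0001  0.0382]
wing ang [(-160, 16, 0.119), (-150, 35, 0.116), (20, 43, 0.118)]
finger 1 n 199 lowest z [0.146 0.146 0.146 0.147 0.147 0.148 0.148 0.149]
finger -1 n 158 lowest z [0.146 0.15  0.153 0.153 0.153 0.153 0.154 0.154]
```

{"method": "drive_tool", "body": {"targets": [0,0,0,0,0,8,0,0,0,0,0,6,0,0,0.015,0,0,0,0,0,0.015,0,0,0,0,0,0.008,0,0,0,0,0,0,0,0,0]}}

```text
t: 14.2
ee_pos: [0.5071, 0.0488, 0.0768]
tcp_rot: [0.759, 0.651, -0.001, -0.001]
force: [0.2, 0.5, -0.4]
width: 0.0706
gripper_force: 0.0
```

{"method": "drive_tool", "body": {"targets": [0,0,0,0,0,-8,0,0,0,0,0,-8,0,0,-0.0003,0,0,-8,0,0,-0.0003,0,0,-8,0,0,-0.0003,0,0,-8,0,0,-0.0003,0,0,-8,0,0,-0.0003,0,0,-8,0,0,-0.0003,0,0,-8,0,0,-0.0003,0,0,-8,0,0,0,0,0,-4,0,0,0,0,0,0]}}

```text
t: 15.3
ee_pos: [0.5093, 0.0481, 0.0809]
tcp_rot: [0.198, 0.98, 0.0, 0.001]
force: [0.3, -0.9, 1.5]
width: 0.0707
gripper_force: 1.0
```

```bash
python3 -c "
from h import *
st([0.5075,0.0485,0.077]);wang();prof()"
```

```text
t 15.3 p [0.5093 0.0481 0.0809] yaw_y 67.1 z [ 0.002 -0.    -1.   ] q [-0.13  0.38 -0.1   2.05  0.06  0.71  0.9 ] F [ 0.3 -0.9  1.5] w 0.0707
tool shift [ 0.0018 -0.0003  0.0039]
wing ang [(-130, 13, 0.121), (-110, 3, 0.112), (-100, 9, 0.122), (-90, 37, 0.122), (70, 3, 0.129), (80, 16, 0.124), (90, 11, 0.123)]
finger 1 n 80 lowest z [0.085 0.085 0.086 0.086 0.087 0.087 0.111 0.112]
finger -1 n 149 lowest z [0.112 0.113 0.117 0.118 0.119 0.119 0.119 0.12 ]
```

The wings now sit at about 89°, so the nut has turned roughly 4.3 rad, and they have risen 12 mm, which agrees. The foot is clear of the lips. Next I'll lift, turn the jaws to close along the pivot pin, and pinch the stud top.

{"method": "drive_tool", "body": {"targets": [0,0,0,0,0,4,0,0,-0.02,0,0,0,0,0,-0.022,0,0,0,0,0,0,0,0,8,0,0,0,0,0,8,0,0,0,0,0,8,0,0,0,0,0,8,0,0,0,0,0,8,0,0,0,0,0,8,0,0,0,0,0,8,0,0,0,0,0,8,0,0,0,0,0,1,0,0,0,0,0,0]}}

```text
t: 16.7
ee_pos: [0.508, 0.0493, 0.1221]
tcp_rot: [0.717, 0.697, -0.0, -0.0]
force: [-0.6, -0.2, 0.2]
width: 0.0705
gripper_force: 0.0
```

{"method": "drive_tool", "body": {"targets": [0,0,0,0,0,0,0,0,0,0,0,0,0,0,0,0,0,0], "jaw": -0.2}}

```text
t: 17.0
ee_pos: [0.5082, 0.0488, 0.1221]
tcp_rot: [0.718, 0.696, 0.0, -0.0]
force: [0.1, 0.3, -0.4]
width: 0.0343
gripper_force: 0.0
```

```bash
cat >> h.py <<'E'
def tips():
    o=get_obs();M=R.from_quat(o['tcp_rot']).as_matrix()
    p,d=optics.camera('side');W=cloud('side',d);L=(W-o['ee_pos'])@M
    m=(abs(L[...,0])<.03)&(abs(L[...,1])<.06)&(p.sum(-1)<240)&(W[...,2]<.26)&(W[...,2]>.13)
    l=L[m];print('tips: tool z hi',np.sort(l[:,2])[-12:].round(3));k=l[:,2]>np.sort(l[:,2])[-12]-.01
    print('x',np.percentile(l[k,0],[5,95]).round(3),'y',np.percentile(l[k,1],[5,95]).round(3))
E
python3 -c "
from h import *
st([0.5075,0.0485,0.107]);tips();wang()"
```

```text
t 17.0 p [0.5082 0.0488 0.1221] yaw_y -1.8 z [-0.  0. -1.] q [-0.34  0.32  0.14  2.04 -0.06  0.79 -0.19] F [ 0.1  0.3 -0.4] w 0.0343
tool shift [-0.0004 -0.0007  0.0151]
tips: tool z hi [-0.028 -0.027 -0.026 -0.025 -0.025 -0.025 -0.025 -0.024 -0.024 -0.024
 -0.013 -0.008]
x [-0.011  0.009] y [-0.031  0.019]
wing ang [(-90, 38, 0.122)]
```

{"method": "drive_tool", "body": {"targets": [0,0,0.01,0,0,0,0,0,0.009,0,0,0,0,0,0,0,0,0]}}

```text
t: 17.4
ee_pos: [0.5069, 0.0486, 0.1013]
tcp_rot: [0.718, 0.696, -0.001, -0.001]
force: [-0.2, -0.0, 0.5]
width: 0.0342
gripper_force: 0.0
```

{"method": "drive_tool", "body": {"targets": [0,0,0,0,0,0,0,0,0,0,0,0,0,0,0,0,0,0,0,0,0,0,0,0], "jaw": -1}}

```text
t: 17.8
ee_pos: [0.5103, 0.0488, 0.1032]
tcp_rot: [0.718, 0.696, 0.001, 0.001]
force: [6.7, -1.2, -8.3]
width: 0.0119
gripper_force: 58.4
```

```bash
python3 -c "
from h import *
st([0.5075,0.0485,0.103]);tips()
p,d=optics.camera('side');cv2.imwrite('pics/z2.png',cv2.resize(p[140:250,300:410,::-1],None,fx=5.4,fy=5.4,interpolation=cv2.INTER_CUBIC))"
```

```text
t 17.8 p [0.5103 0.0488 0.1032] yaw_y -1.9 z [ 0.004  0.    -1.   ] q [-0.33  0.35  0.14  2.05 -0.07  0.74 -0.18] F [ 6.7 -1.2 -8.3] w 0.0119
tool shift [-0.0003 -0.0028  0.0002]
tips: tool z hi [-0.031 -0.031 -0.031 -0.03  -0.03  -0.029 -0.028 -0.028 -0.028 -0.028
 -0.028 -0.027]
x [-0.011  0.004] y [-0.02   0.017]
```

View pics/z2.png

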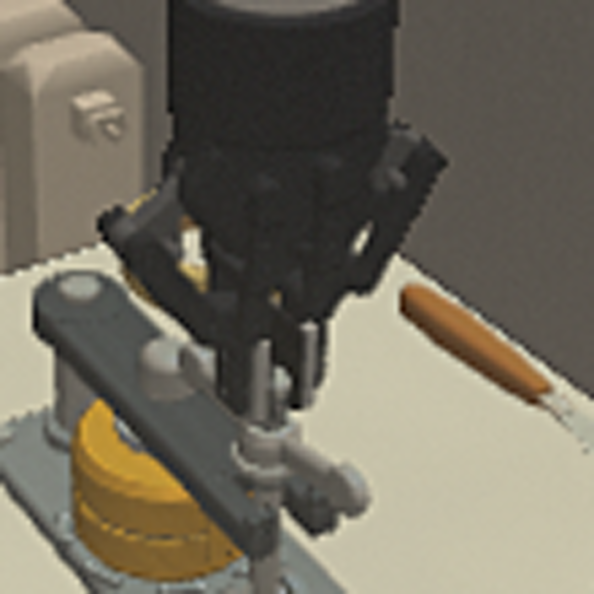

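The pads hold the shank just under the collar at crop (280,380), and the nut's foot stands above the lips. I'll swing the eyebolt along its arc.

{"method": "drive_tool", "body": {"targets": [-0.0106,0.002,0.0005,0,0,0,-0.0105,0,0.0016,0,0,0,-0.0103,0,0.0026,0,0,0,-0.01,0,0.0036,0,0,0,-0.0095,0,0.0046,0,0,0]}}

```text
t: 18.4
ee_pos: [0.5084, -0.0044, 0.0907]
tcp_rot: [0.719, 0.695, -0.0, 0.0]
force: [-2.5, -0.1, 7.1]
width: 0.01
gripper_force: 81.4
```

```bash
python3 -c "
from h import *
st()"
```

```text
t 18.4 p [ 0.5084 -0.0044  0.0907] yaw_y -2.0 z [ 0.    -0.001 -1.   ] q [-0.24  0.36  0.15  2.07 -0.08  0.72 -0.07] F [-2.5 -0.1  7.1] w 0.01
```

{"method": "drive_tool", "body": {"targets": [-0.009,0,0.0055,0,0,0,-0.0084,0,0.0064,0,0,0,-0.0078,0,0.0072,0,0,0,-0.007,0,0.008,0,0,0]}}

```text
t: 18.8
ee_pos: [0.5076, -0.04, 0.0642]
tcp_rot: [0.72, 0.694, -0.001, 0.002]
force: [-4.6, -10.5, 15.1]
width: 0.0098
gripper_force: 101.2
```

```bash
python3 -c "
from h import *
st()
p,d=optics.camera('side');cv2.imwrite('pics/z3.png',cv2.resize(p[160:290,280:410,::-1],None,fx=4.5,fy=4.5,interpolation=cv2.INTER_CUBIC))"
```

```text
t 18.8 p [ 0.5076 -0.04    0.0642] yaw_y -2.1 z [ 0.001 -0.004 -1.   ] q [-0.17  0.41  0.15  2.08 -0.09  0.66  0.01] F [ -4.6 -10.5  15.1] w 0.0098
```

View pics/z3.png

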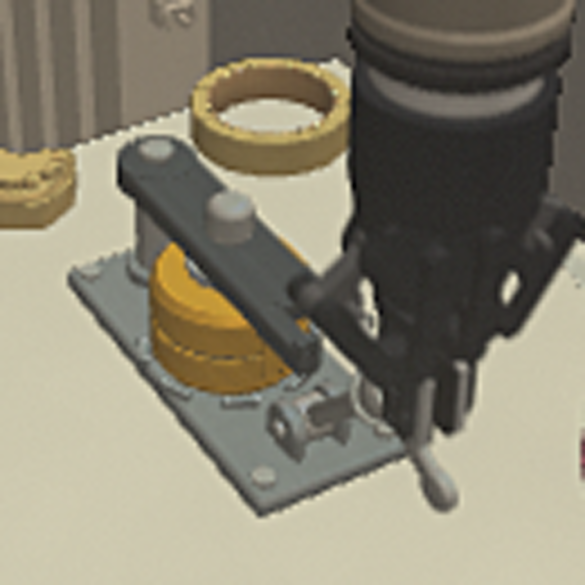

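The eyebolt has followed the fingers to about 0.9 rad, with the nut at crop (370,400) and the outer wing pointing down at (435,485). I'll continue to the stop.

{"method": "drive_tool", "body": {"targets": [-0.008,0,0.0086,0,0,0,-0.006,0,0.0092,0,0,0,-0.002,0,0.005,0,0,0,-0.001,0,0.003,0,0,0,0,0,0,0,0,0]}}

```text
t: 19.35
ee_pos: [0.5066, -0.0545, 0.037]
tcp_rot: [0.719, 0.695, -0.001, 0.001]
force: [-2.1, -9.4, 2.5]
width: 0.0003
gripper_force: 5.3
```

```bash
python3 -c "
from h import *
st()"
```

```text
t 19.35 p [ 0.5066 -0.0545  0.037 ] yaw_y -2.0 z [-0.001 -0.003 -1.   ] q [-0.13  0.46  0.14  2.09 -0.11  0.6   0.05] F [-2.1 -9.4  2.5] w 0.0003
```

{"method": "drive_tool", "body": {"targets": [-0.012,0,0,0,0,0,0,0,-0.02,0,0,0,0,0,-0.04,0,0,0,0,0,-0.04,0,0,0,0,0,0,0,0,0]}}

```text
t: 19.85
ee_pos: [0.5102, -0.0635, 0.1419]
tcp_rot: [0.718, 0.696, 0.003, 0.003]
force: [1.0, 0.5, -0.1]
width: 0.0001
gripper_force: 0.0
```

```bash
cat >> h.py <<'E'
def stud():
    for n in('top','side'):
        p,d=optics.camera(n);W=cloud(n,d)
        m=(abs(W[...,0]-.507)<.02)&(W[...,1]<.02)&(W[...,1]>-.11)&(W[...,2]>.045)&(W[...,2]<.13)&(p.sum(-1)>150)
        w=W[m];o=np.argsort(w[:,1])
        for y in np.arange(-.08,.02,.008):
            k=(w[:,1]>=y)&(w[:,1]<y+.008)
            if k.any(): print(n,round(y+.004,3),k.sum(),'x',np.median(w[k,0]).round(3),'zmax',w[k,2].max().round(3),'zmed',np.median(w[k,2]).round(3))
E
python3 -c "
from h import *
st();stud()
p,d=optics.camera('side');cv2.imwrite('pics/z4.png',cv2.resize(p[160:290,280:410,::-1],None,fx=4.5,fy=4.5,interpolation=cv2.INTER_CUBIC))"
```

```text
t 19.85 p [ 0.5102 -0.0635  0.1419] yaw_y -1.8 z [ 0.009  0.001 -1.   ] q [-0.14  0.29  0.18  2.02 -0.07  0.82  0.04] F [ 1.   0.5 -0.1] w 0.0001
top -0.06 4 x 0.507 zmax 0.052 zmed 0.05
top -0.052 8 x 0.507 zmax 0.057 zmed 0.054
top -0.044 5 x 0.504 zmax 0.097 zmed 0.096
top -0.036 18 x 0.504 zmax 0.102 zmed 0.1
top -0.028 22 x 0.504 zmax 0.097 zmed 0.092
top -0.02 25 x 0.504 zmax 0.093 zmed 0.087
top -0.012 38 x 0.504 zmax 0.103 zmed 0.086
top -0.004 24 x 0.502 zmax 0.122 zmed 0.081
top 0.004 15 x 0.501 zmax 0.127 zmed 0.124
top 0.012 28 x 0.503 zmax 0.127 zmed 0.061
top 0.02 7 x 0.503 zmax 0.114 zmed 0.055
side -0.06 20 x 0.508 zmax 0.056 zmed 0.05
side -0.052 23 x 0.507 zmax 0.058 zmed 0.056
side -0.044 51 x 0.507 zmax 0.099 zmed 0.064
side -0.036 64 x 0.506 zmax 0.103 zmed 0.095
side -0.028 52 x 0.504 zmax 0.096 zmed 0.078
side -0.02 51 x 0.5 zmax 0.092 zmed 0.085
side -0.012 58 x 0.503 zmax 0.103 zmed 0.089
side -0.004 54 x 0.504 zmax 0.122 zmed 0.106
side 0.004 46 x 0.502 zmax 0.129 zmed 0.12
side 0.012 28 x 0.503 zmax 0.128 zmed 0.111
side 0.02 8 x 0.504 zmax 0.059 zmed 0.053
```

View pics/z4.png

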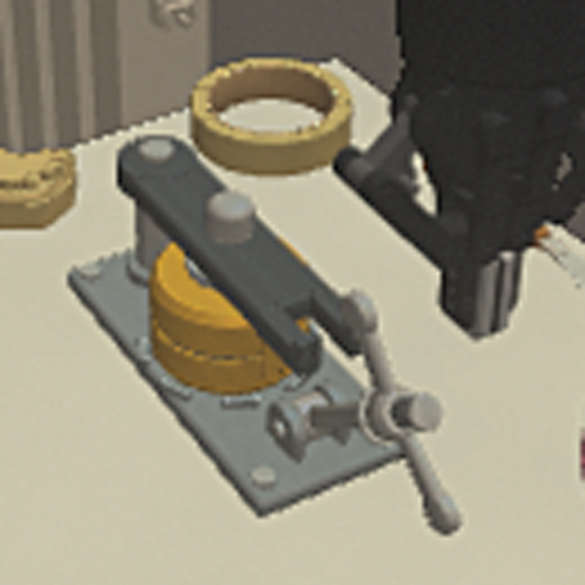

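The eyebolt is at about 0.9 rad: the collar's upper edge is at y −0.036, z 0.10, and the inner wing tip is at z 0.128. The fingers slipped off the end, so I'll press the stud end the rest of the way down with closed fingertips.

{"method": "drive_tool", "body": {"targets": [0.0235,0,0,0,0,0,0,0,0.02,0,0,0,0,0,0.02,0,0,0,0,0,0.01,0,0,0,0,0,0.005,0,0,0,0,0,0,0,0,0]}}

```text
t: 20.6
ee_pos: [0.5066, -0.0401, 0.0814]
tcp_rot: [0.719, 0.695, -0.001, -0.001]
force: [0.1, 0.0, 0.7]
width: -0.0
gripper_force: 0.0
```

```bash
python3 -c "
from h import *
st();stud()"
```

```text
t 20.6 p [ 0.5066 -0.0401  0.0814] yaw_y -1.9 z [-0.002 -0.    -1.   ] q [-0.17  0.38  0.15  2.07 -0.09  0.7   0.01] F [0.1 0.  0.7] w -0.0
top -0.028 6 x 0.501 zmax 0.089 zmed 0.087
top -0.02 26 x 0.504 zmax 0.091 zmed 0.087
top -0.012 38 x 0.504 zmax 0.105 zmed 0.083
top -0.004 22 x 0.502 zmax 0.124 zmed 0.082
top 0.004 16 x 0.501 zmax 0.129 zmed 0.122
top 0.012 28 x 0.503 zmax 0.128 zmed 0.062
top 0.02 5 x 0.505 zmax 0.059 zmed 0.053
side -0.06 17 x 0.509 zmax 0.055 zmed 0.05
side -0.052 83 x 0.507 zmax 0.13 zmed 0.114
side -0.044 83 x 0.506 zmax 0.129 zmed 0.094
side -0.036 50 x 0.506 zmax 0.126 zmed 0.071
side -0.028 46 x 0.503 zmax 0.095 zmed 0.078
side -0.02 55 x 0.5 zmax 0.094 zmed 0.086
side -0.012 54 x 0.503 zmax 0.105 zmed 0.091
side -0.004 38 x 0.503 zmax 0.113 zmed 0.103
side 0.004 17 x 0.503 zmax 0.116 zmed 0.11
side 0.012 16 x 0.504 zmax 0.115 zmed 0.059
side 0.02 7 x 0.504 zmax 0.056 zmed 0.051
```

{"method": "drive_tool", "body": {"targets": [-0.001,0,0.005,0,0,0,-0.002,0,0.005,0,0,0,-0.002,0,0.004,0,0,0,-0.002,0,0.004,0,0,0,-0.001,0,0.003,0,0,0,0,0,0,0,0,0]}}

```text
t: 21.3
ee_pos: [0.5067, -0.0476, 0.0607]
tcp_rot: [0.718, 0.696, -0.0, -0.0]
force: [0.2, -0.5, 0.6]
width: 0.0001
gripper_force: 0.4
```

{"method": "drive_tool", "body": {"targets": [-0.001,0,0.003,0,0,0,0,0,0.002,0,0,0,0,0,0,0,0,0]}}

```text
t: 21.6
ee_pos: [0.5069, -0.0487, 0.0561]
tcp_rot: [0.718, 0.696, -0.0, -0.0]
force: [-0.4, -0.9, 3.3]
width: -0.0001
gripper_force: 1.4
```

{"method": "drive_tool", "body": {"targets": [0,0,0.002,0,0,0,0,0,0.002,0,0,0,0,0,0,0,0,0]}}

```text
t: 21.9
ee_pos: [0.5075, -0.0493, 0.0541]
tcp_rot: [0.719, 0.695, 0.0, 0.0]
force: [-7.0, -2.9, 24.9]
width: -0.0004
gripper_force: 12.3
```

The force rises sharply at tip height ≈0.077, which is where the end of travel should be. I'll lift, open, and go to the boss.

{"method": "drive_tool", "body": {"targets": [-0.004,0,-0.03,0,0,0,0,0,-0.04,0,0,0,0,0,-0.03,0,0,0,0.044,0.001,0,0,0,0,0.044,0.001,0,0,0,0,0.044,0.001,0,0,0,0,0.044,0.001,0,0,0,0,0,0,0,0,0,0], "jaw": -0.05}}

```text
t: 22.7
ee_pos: [0.5158, 0.1314, 0.1521]
tcp_rot: [0.715, 0.699, 0.001, -0.001]
force: [-0.1, 0.1, 0.5]
width: 0.0408
gripper_force: 0.0
```

```bash
python3 -c "
from h import *
st([.5105,.1235,.07]);stud();tips()"
```

```text
t 22.7 p [0.5158 0.1314 0.1521] yaw_y -1.2 z [-0.     0.004 -1.   ] q [-0.44  0.31  0.09  1.96 -0.04  0.87 -0.35] F [-0.1  0.1  0.5] w 0.0408
tool shift [-0.0083 -0.0051  0.0821]
top -0.052 20 x 0.502 zmax 0.078 zmed 0.072
top -0.044 18 x 0.503 zmax 0.075 zmed 0.07
top -0.036 21 x 0.503 zmax 0.072 zmed 0.068
top -0.028 24 x 0.504 zmax 0.078 zmed 0.066
top -0.02 30 x 0.5 zmax 0.112 zmed 0.065
top -0.012 21 x 0.503 zmax 0.113 zmed 0.066
top -0.004 18 x 0.504 zmax 0.113 zmed 0.054
top 0.004 14 x 0.505 zmax 0.056 zmed 0.05
top 0.012 8 x 0.506 zmax 0.05 zmed 0.047
side -0.06 14 x 0.506 zmax 0.072 zmed 0.068
side -0.052 40 x 0.504 zmax 0.079 zmed 0.073
side -0.044 27 x 0.505 zmax 0.075 zmed 0.068
side -0.036 60 x 0.503 zmax 0.075 zmed 0.065
side -0.028 82 x 0.503 zmax 0.109 zmed 0.073
side -0.02 89 x 0.502 zmax 0.115 zmed 0.088
side -0.012 20 x 0.501 zmax 0.114 zmed 0.108
side -0.004 16 x 0.504 zmax 0.106 zmed 0.053
side 0.004 11 x 0.505 zmax 0.053 zmed 0.05
side 0.012 9 x 0.507 zmax 0.049 zmed 0.047
side 0.02 1 x 0.507 zmax 0.046 zmed 0.046
tips: tool z hi [-0.028 -0.027 -0.027 -0.026 -0.026 -0.026 -0.026 -0.026 -0.025 -0.025
 -0.024 -0.023]
x [-0.011  0.008] y [-0.033  0.031]
```

The eyebolt is at its stop: collar edge at z 0.078 and wing tip at 0.115, as predicted for 1.15 rad. I'll align over the boss.

{"method": "drive_tool", "body": {"targets": [-0.004,-0.004,0.03,0,0,0,0,0,0.02,0,0,0,0,0,0,0,0,0]}}

```text
t: 23.15
ee_pos: [0.5102, 0.1167, 0.0999]
tcp_rot: [0.719, 0.695, -0.003, -0.001]
force: [0.3, -0.3, 0.1]
width: 0.0407
gripper_force: 0.0
```

```bash
python3 -c "
from h import *
st([.5105,.1232,.07])"
```

```text
t 23.15 p [0.5102 0.1167 0.0999] yaw_y -2.0 z [-0.005 -0.002 -1.   ] q [-0.42  0.37  0.09  2.02 -0.05  0.76 -0.34] F [ 0.3 -0.3  0.1] w 0.0407
tool shift [0.0066 0.0002 0.0299]
```

{"method": "drive_tool", "body": {"targets": [0.0055,0,0,0,0,0,0,0,0.014,0,0,0,0,0,0.012,0,0,0,0,0,0.004,0,0,0,0,0,0,0,0,0]}}

```text
t: 23.65
ee_pos: [0.5125, 0.1245, 0.0721]
tcp_rot: [0.718, 0.696, -0.0, -0.0]
force: [-0.0, 0.4, 0.7]
width: 0.0404
gripper_force: 0.0
```

{"method": "drive_tool", "body": {"targets": [0,0,0,0,0,0,0,0,0,0,0,0,0,0,0,0,0,0,0,0,0,0,0,0], "jaw": -1}}

```text
t: 24.05
ee_pos: [0.5137, 0.1247, 0.0731]
tcp_rot: [0.718, 0.696, 0.001, 0.001]
force: [1.0, -0.8, 4.0]
width: 0.0199
gripper_force: 59.0
```

The boss is gripped. I'll swing the bar along its arc while turning the tool with it.

{"method": "drive_tool", "body": {"targets": [0.0007,0.0104,0,0,0,-8,0.0007,0.0104,0,0,0,-8,0.0007,0.0104,0,0,0,-8,0.0007,0.0104,0,0,0,-8,0.0007,0.0104,0,0,0,-8,0,0,0,0,0,0]}}

```text
t: 24.65
ee_pos: [0.5628, 0.141, 0.0731]
tcp_rot: [0.435, 0.9, 0.001, 0.001]
force: [-0.0, -0.4, 7.3]
width: 0.0195
gripper_force: 59.6
```

```bash
python3 -c "
from h import *
st()
p=get_obs()['ee_pos'];print(p[:2]-[.5137,.198],np.hypot(*(p[:2]-[.5137,.198])))"
```

```text
t 24.65 p [0.5628 0.141  0.0731] yaw_y 38.4 z [ 0.002  0.001 -1.   ] q [-0.28  0.49 -0.09  1.9   0.06  0.76  0.26] F [-0.  -0.4  7.3] w 0.0195
[ 0.04906235 -0.05695505] 0.07517307879150203
```

{"method": "drive_tool", "body": {"targets": [0.0007,0.0104,0,0,0,-8,0.0007,0.0104,0,0,0,-8,0.0007,0.0104,0,0,0,-8,0.0007,0.0104,0,0,0,-8,0.0007,0.0104,0,0,0,-8,0.0007,0.0104,0,0,0,-8,0,0,0,0,0,0]}}

```text
t: 25.35
ee_pos: [0.5901, 0.1952, 0.0731]
tcp_rot: [0.031, 1.0, 0.0, 0.0]
force: [-2.5, -2.4, 7.8]
width: 0.0198
gripper_force: 59.6
```

{"method": "drive_tool", "body": {"targets": [0,0,0,0,0,0,0,0,0,0,0,0,0,0,0,0,0,0], "jaw": 0}}

```text
t: 25.65
ee_pos: [0.5894, 0.194, 0.0719]
tcp_rot: [0.034, 0.999, -0.0, -0.0]
force: [1.5, -0.4, -0.6]
width: 0.0425
gripper_force: 0.0
```

{"method": "drive_tool", "body": {"targets": [0,0,-0.02,0,0,0,0,0,-0.04,0,0,0,0,0,-0.05,0,0,0,0,0,-0.05,0,0,0,0,0,0,0,0,0]}}

```text
t: 26.15
ee_pos: [0.5936, 0.1962, 0.2402]
tcp_rot: [0.034, 0.999, 0.003, 0.006]
force: [1.1, -0.1, 0.3]
width: 0.0428
gripper_force: 0.0
```

```bash
python3 -c "
from h import *
st()
p,d=optics.camera('side');cv2.imwrite('pics/f.png',cv2.resize(p[150:290,200:470,::-1],None,fx=2.9,fy=2.9,interpolation=cv2.INTER_CUBIC))
W=cloud('side',d)
m=(W[...,2]>.074)&(W[...,2]<.092)&(W[...,0]>.48)&(W[...,0]<.72)&(W[...,1]>.12)&(W[...,1]<.26)&(p.sum(-1)<300)
w=W[m][:,:2].astype(np.float32)*1000;print(cv2.minAreaRect(w))
p,d=optics.camera('top');W=cloud('top',d);m=(abs(W[...,2]-.0635)<.006)&(abs(W[...,0]-.51)<.06)&(abs(W[...,1]-.123)<.06)
print(m.sum(),cv2.minEnclosingCircle(W[m][:,:2].astype(np.float32)*1000))"
```

```text
t 26.15 p [0.5936 0.1962 0.2402] yaw_y 86.1 z [ 0.012  0.005 -1.   ] q [-0.17  0.38 -0.32  1.64  0.13  1.13  0.97] F [ 1.1 -0.1  0.3] w 0.0428
((590.8043212890625, 193.74386596679688), (43.37981033325195, 192.4459686279297), 87.05766296386719)
0 ((0.0, 0.0), 0.0)
```

View pics/f.png

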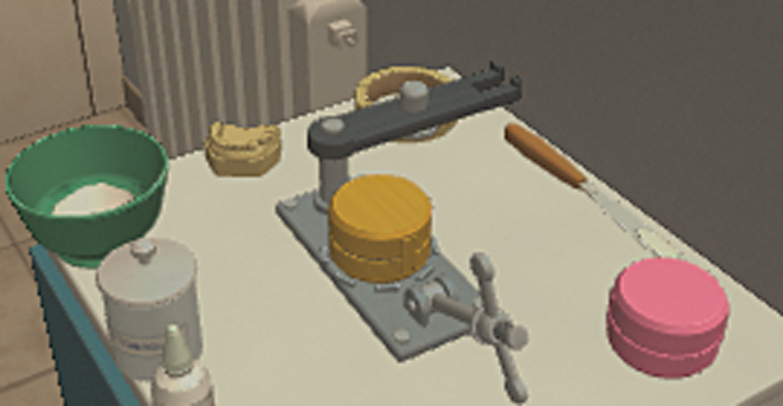

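The final view shows the bar swung about 89° clear, with its end at crop (500,80). The brass flask is standing in its nest at (380,228), the eyebolt is down at (495,325), the bystanders look undisturbed and the gripper is clear. I'm handing in.

```bash
python3 -c "
from workcell import workorder
print(workorder.close_job())"
```

```text
the job is handed in; nothing more can be done
None
```

The flask press is open and the job is handed in at about 26 s: nut loosened about 4.3 rad, eyebolt down at its stop, bar swung about 89° away, flask still standing in its nest, and the other items looked undisturbed in the last picture.

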